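# Lever up the desk robot's heavy base and lock the pry bar under the keeper

### The job

Prop up the fulcrum side of the small white robot's heavy base so that its underside can be serviced: lay the pry bar over the fulcrum block and push its tip in under the base's lip until you feel it gently touch the red rib, without shoving the base back. Then press the grip down to lever the base up, no higher than needed to swing the bar sideways under the orange head of the keeper stud, bring it softly home against the stud, and let go, so that the bar stays locked there over the fulcrum and holds the base up. Do not force anything, and leave the other things on the bench alone.

Things in the scene. Friction and masses are not known exactly. Their poses are not given: they have to be found in the camera images.
- pry_bar: pry bar, flat steel 14 mm wide, 8 mm thick, 340 mm long, 0.36 kg, lying flat on a black mat. Origin: centre of its underside, midway along it. Its x axis runs from the yellow grip to the chisel tip, z is up out of its top face; the underside is flat from end to end. From x = -170 to -90 mm it carries a yellow box-shaped grip 20 mm wide and 24 mm tall (measured up from the common underside); the last 22 mm at the tip are only 5 mm thick
- bar_tip (a point): end of the pry bar's chisel tip, 2.5 mm above its underside, at x = +170 mm of the bar
- bar_grip (a point): centre of the yellow grip, 12 mm above the bar's underside, at x = -130 mm of the bar
- fulcrum: fulcrum block bolted to the bench: blue block with a half-round steel top 80 mm long along its y axis. Origin: centre of its underside; its x axis points towards the robot base, and the bar lies over it along that axis with the tip towards +x, the grip towards -x
- fulcrum_crest (a point): middle of the fulcrum's crest line, 28 mm above the bench: the bar rests here on its underside. The steel top has a radius of 12 mm, the blue block under it is 36 mm along x and 16 mm high
- robot_base: the heavy loose base (about 4 to 6.5 kg) of a small white desk robot: dark steel plate 150 mm (x) by 160 mm (y), 14 mm thick, standing on four round rubber feet (20 mm across, 24 mm tall, at x = -61 and +63, y = -65 and +65 mm), so its underside is 24 mm above the bench. Origin: centre of its footprint at bench height; its -x edge (the lip) faces the fulcrum, x points away from it. When levered up it tips about the two feet at +x
- base_lip (a point): middle of the plate's lower edge that faces the fulcrum (x = -75 mm, 24 mm up, y = 0): 50 to 60 mm beyond the fulcrum's crest. The bar's tip goes in under here
- base_heel (a point): point at bench height midway between the two feet on the far side from the fulcrum (x = +63 mm)
- rib: red backstop rib under the plate, 8 mm (x) by 100 mm (y) by 20 mm tall, origin at its centre, reaching from the plate's underside down to 4 mm above the bench; its face lies 28 mm in from the lip: the bar's tip is home when it touches it. The base starts to slide when pushed with more than about 20 N. As the bar levels out its tip reaches some 3 mm farther in, so after touching the rib draw it back a few millimetres before levering
- keeper: steel stud bolted to the bench, 12 mm in diameter, with an orange mushroom head 44 mm across and 8 mm thick whose underside is 37 mm above the bench (and a flange 32 mm across, 6 mm high, at its foot). Origin: on its axis at bench height. It stands about 120 mm from the fulcrum towards the grip, about 42 mm to one side or the other of the bar's line. The bare steel part of the bar goes under the head until its side touches the stud; it is held down by the head's underside
- plain_stud: dark headless stud bolted to the bench, 16 mm in diameter, 32 mm tall, origin on its axis at bench height, about 42 mm to the other side of the bar's line. It cannot hold the bar; not to be used
- wheel: bystander: toy-car wheel lying flat, black tyre 64 mm across, 24 mm high, yellow hub; origin under its centre
- servo: bystander: small black servo motor 40 by 20 by 40 mm; origin under its centre
- bracket: bystander: white printed angle bracket 90 by 25 mm, 41 mm tall at one end; origin under its centre
- driver: bystander: screwdriver lying on the bench, near the robot; origin at its middle
- screw_dish: bystander: blue dish 70 mm across, 25 mm high; origin under its centre
There are look-alikes about, which are no part of the job. Leave any green look-alike of the fulcrum alone.

How it is judged:
On the way, in this order (a step that is already met when the one before it is completed fails the run):
1. the bar lies over the fulcrum with its tip under the lip, touching the rib, the base still down (contact force between pry_bar and rib above 1 N and x of bar_tip in the frame of robot_base above -0.052 m and angle between robot_base's own z axis and vertical below 0.03 rad), for 0.1 s.
2. the base is levered up by the bar pressing on the fulcrum (angle between robot_base's own z axis and vertical above 0.065 rad and contact force between pry_bar and fulcrum above 8 N and contact force between pry_bar and robot_base above 5 N), for 0.2 s.
At the end, for the whole second after the job is handed in: the base is at rest, tipped 0.06 to 0.13 rad, heel within 12 mm of its start, carried by the bar (tip 13 mm or more inside the lip), which rests on the fulcrum and presses up under the keeper's head, its centre line within 18 mm of the keeper's axis (touching is 13 mm) (angle between robot_base's own z axis and vertical between 0.06 and 0.13 rad and contact force between pry_bar and fulcrum above 5 N and contact force between pry_bar and robot_base above 5 N and contact force between pry_bar and keeper above 0.5 N and y of keeper in the frame of pry_bar between -0.018 and 0.018 m and x of bar_tip in the frame of robot_base above -0.062 m and distance of base_heel from where it was at the start of the episode below 0.012 m and linear speed of each of robot_base, pry_bar below 0.01 m/s).
It fails at once if the tip is rammed against the rib (more than 20 N) (contact force between pry_bar and rib above 20 N).
It fails at once if the base is shoved (its heel moved more than 12 mm) or tipped more than 0.15 rad (distance of base_heel from where it was at the start of the episode above 0.012 m or angle between robot_base's own z axis and vertical above 0.15 rad).
It fails at once if the bar is forced against the keeper (more than 40 N) (contact force between pry_bar and keeper above 40 N).
It fails at once if the base is lifted by the gripper or arm itself (contact force between any of the fingers, the arm and robot_base above 2 N).
It fails at once if a bystander is moved more than 20 mm (distance of any of wheel, servo, bracket, driver, screw_dish from where it was at the start of the episode above 0.02 m).
It also fails if it takes over 53 s, if anything falls off the work surface, if the arm or the gripper's body presses on something with over 40 N, if the wrist force passes 120 N, or if a joint passes its speed limit or range.

### The arm

A 7-joint arm with a two-finger parallel gripper is mounted at the origin on the work surface. World frame = base frame: x ahead of the robot, y to its left, z up, the work surface at z = 0. Lengths are in m, angles in rad, forces in N, time in s.
With the tool pointing down it reaches from about 0.35 to 0.9 m from the base axis. Payload 7.2 kg.
Tool frame: the origin (TCP) lies between the finger pads; the fingertips stand 22 mm ahead of it and the grasp point (between the pads) lies 3 mm ahead of it; x points along the fingers, z is the direction in which the jaws open and shut, and the axes are right-handed (so a half turn about x gives the same grasp; the last joint's range is limited). The gripper opens to 88 mm and grips with 3 to 60 N. Pads are 20 mm wide; open, the fingers measure 115 mm over their backs; the gripper's body (75 mm by 178 mm) begins 61 mm behind the grasp point.
Start: joints at [-1.192, 0.411, -0.013, 1.596, 0.006, 1.134, -0.082], TCP at [0.27, 0.564, 0.245] pointing down, gripper open.
Joint ranges: [-2.95, 2.95], [-0.29, 1.99], [-1.47, 1.44], [0.14, 2.54], [-1.03, 4.17], [0.13, 1.85], [-2.86, 2.86]. Speed limits (rad/s): [2.39, 2.39, 3.01, 3.01, 3.14, 3.14, 3.14].

### API

Orientations are given as a unit quaternion [w, x, y, z].
In Python, from bench import * gives the robot as it stands.
- The arm moves only by the tool move_arm, never from a script. Its arguments are lists of equal length, an entry for each row: "linear": the shift along the world's x, y, z in m, a list of three; "twist": the turn about the world's z in degrees; "claw": the opening, from 0 (shut) to 1 (fully open). In form: {"linear": [[dx, dy, dz], ...], "twist": [twist, ...], "claw": [claw, ...]}. A call has 1 to 10 rows; each row is the pose to reach, as a shift and turn from the pose commanded when the call began; what a row does not reach only later rows make up. A row lasts 1/10 s, in which the tool goes at most 50 mm and 8.59 degrees, less where a joint would pass 70% of its speed; a pose out of reach is approached as far as the arm can. A call with a gripper value outside its range is refused whole. The fingers move at their own pace and stop on an object; "squeeze" is the grip in N (left out, the last holds). Time passes only in rows, so rows that repeat a pose let the fingers close. It gives the time, the measured TCP pose, the force and the opening at its end, in the units of the state.
- get_state(): the state, without advancing time (a new reading comes with each control period).
- grab_frame(name): name is "scene" or "top" or "wrist"; returns a dict with "pixels" (420x560x3 uint8, red, green, blue), "vfov" (degrees; the focal length in pixels is half the picture's height over the tangent of half this angle, whatever the lens; pixels are square), "cx", "cy" (the principal point, pixels), "distortion" ([k1, k2, p1, p2, k3] as OpenCV has them; the pictures are not rectified), "eye" and "attitude" of the camera in the world; the wrist camera has in their place "mount" (4x4, takes a point from camera to tool coordinates, whose origin is the TCP and whose axes are the tool frame's). Camera axes: x right, y up, looking along -z (the intrinsics and any distortion apply to the point x, -y, -z); pixel columns grow to the right and rows downward; lengths in m; the calibration is good to about 2 mm. A picture is of the moment at which its call begins: read the wrist's pose just before it. There is no depth.
- sign_off(): hands the job in, once; it reports no verdict.
Trained networks look in a picture, given as the dict that the camera call returned (one of the last four; its "shot" number tells which), for a name from the list of things; names that differ only in an ending like _2 or _b are one class to them, and where a whole thing is asked for, a point or a joint stands for the part that bears it (a point fixed in the world has none). Each returns a list of dicts, best first, with "score" (0 to 1); they miss things now and then, are a little off and sometimes report something else, mostly with a low value. They report only what shows in the picture. A call takes as long as a camera call. They do not tell look-alikes from the thing itself.
- outline_of(picture, name): "mask" (420x560 bool, what is visible of it).
- tip_of(picture, name): "position" ([x, y, z] in m, in world coordinates, good to about 4 mm: a listed point, or the origin of a listed thing).
The state is a dict: "clock": time; "qpos": joint angles; "qd": joint speeds; "joint_torque": joint torques, N m; "position": TCP position; "orientation": TCP orientation; "wrist_force": force on the tool from outside, world axes, zero at the start; "torque": the same for the moment, N m; "opening": finger opening in m.
Only numpy, scipy, OpenCV 4.12 (cv2) and the standard library are available. Lean on these libraries where they do the work, as an engineer would, in place of code of your own. Each camera call takes 0.05 s, during which the arm holds its last target.

## Working session

There is one attempt and no reset: what is moved stays moved. The work goes in short steps, Python scripts to look and compute and a tool call to move; the robot and the scene stay as the last step left them, time stands still between calls to the robot, and variables do not carry over. Pictures are saved under pics/ and viewed, and the job is handed in when it is done.

Besides the shell and the picture viewer there is one more tool, called after "Emit:" by a JSON object that holds its "api" and its "payload". move_arm: Moves the arm, as the interface text tells. Its arguments: {"type":"object","properties":{"linear":{"type":"array","items":{"type":"array","items":{"type":"number"}}},"twist":{"type":"array","items":{"type":"number"}},"claw":{"type":"array","items":{"type":"number"}},"squeeze":{"type":"number"}},"required":["linear","twist","claw"]}

```bash
ls; mkdir -p pics
cat > h.py <<'E'
from bench import *
import numpy as np, cv2
def save(p,n): cv2.imwrite('pics/%s.png'%n, cv2.cvtColor(p['pixels'],cv2.COLOR_RGB2BGR))
E
python3 - <<'E'
from h import *
s=get_state(); print(s)
for n in ['scene','top','wrist']:
    p=grab_frame(n); save(p,n+'0'); print({k:v for k,v in p.items() if k!='pixels'})
    for t in ['bar_tip','bar_grip','pry_bar','fulcrum','fulcrum_crest','base_lip','robot_base','base_heel','keeper','plain_stud','wheel','servo','bracket','driver','screw_dish']:
        r=tip_of(p,t); print(n,t,[(np.round(x['position'],3).tolist(),round(x['score'],2)) for x in r])
E
```

```text
pics
{'clock': 0.0, 'qpos': array([-1.19218671,  0.41192296, -0.01275818,  1.59700899,  0.00561388,
        1.13430649, -0.08221359]), 'qd': array([-7.06057041e-04, -9.20048826e-05,  2.29134096e-04,  4.49957696e-04,
       -5.68980443e-04, -8.10362795e-04, -1.34964605e-04]), 'joint_torque': array([ 5.09209294e-04, -5.87956274e+01,  6.41903915e-01, -2.91071910e+01,
       -5.38039603e-02,  1.84800464e-02,  8.26590099e-05]), 'position': array([0.2698724 , 0.56322201, 0.24380879]), 'orientation': array([ 0.59787839, -0.37715137,  0.59879882,  0.3764814 ]), 'wrist_force': array([ 0.52163474, -0.30887962,  0.28610259]), 'torque': array([0.04666875, 0.01785397, 0.01936685]), 'opening': 0.0875177662757535}
{'vfov': 57.2453041326729, 'cx': 281.82701424633956, 'cy': 209.2436526922385, 'distortion': array([-0.05349873,  0.        ,  0.        ,  0.        ,  0.        ]), 'eye': array([1.24364562, 0.15183375, 0.80089793]), 'attitude': array([0.60111651, 0.25053821, 0.28843509, 0.70192218]), 'shot': 1}
scene bar_tip [([0.435, -0.043, 0.004], 0.96)]
scene bar_grip [([0.386, 0.256, 0.012], 0.77),
[... 2348 characters left out ...]
ay([-0.01479134,  0.        ,  0.        ,  0.        ,  0.        ]), 'mount': array([[ 8.19990832e-04,  2.47261962e-01, -9.68948322e-01,
        -1.39093032e-01],
       [ 1.06734402e-04,  9.68948620e-01,  2.47262129e-01,
         6.72174787e-02],
       [ 9.99999658e-01, -3.06172798e-04,  7.68137627e-04,
        -2.38066140e-04],
       [ 0.00000000e+00,  0.00000000e+00,  0.00000000e+00,
         1.00000000e+00]]), 'shot': 3}
wrist bar_tip []
wrist bar_grip []
wrist pry_bar []
wrist fulcrum []
wrist fulcrum_crest []
wrist base_lip []
wrist robot_base []
wrist base_heel []
wrist keeper []
wrist plain_stud []
wrist wheel []
wrist servo []
wrist bracket []
wrist driver []
wrist screw_dish []
```

View pics/scene0.png

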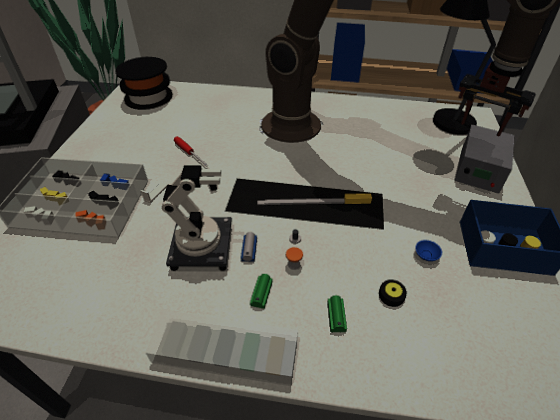

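View pics/top0.png

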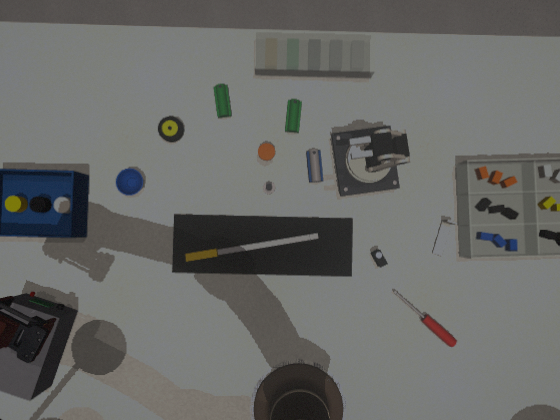

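```bash
cat >> h.py <<'E'
from scipy.spatial.transform import Rotation as R
def rot(q): return R.from_quat([q[1],q[2],q[3],q[0]]).as_matrix()
def cam(p,s=None):
    if 'eye' in p: return np.array(p['eye']),rot(p['attitude'])
    T=np.array(p['mount']); Rt=rot(s['orientation']); return Rt@T[:3,3]+s['position'],Rt@T[:3,:3]
def K(p):
    f=p['pixels'].shape[0]/2/np.tan(np.radians(p['vfov']/2)); return np.array([[f,0,p['cx']],[0,f,p['cy']],[0,0,1.]])
def toz(p,uv,z,s=None):
    e,Rm=cam(p,s); u=cv2.undistortPoints(np.array(uv,float).reshape(-1,1,2),K(p),np.array(p['distortion'])).reshape(-1,2)
    d=np.c_[u[:,0],-u[:,1],-np.ones(len(u))]@Rm.T
    return e+d*((z-e[2])/d[:,2])[:,None]
def proj(p,X,s=None):
    e,Rm=cam(p,s); c=(np.atleast_2d(X)-e)@Rm; c=c*[1,-1,-1]
    return cv2.projectPoints(c,np.zeros(3),np.zeros(3),K(p),np.array(p['distortion']))[0].reshape(-1,2)
def yaw(s):
    z=rot(s['orientation'])[:,2]; return np.degrees(np.arctan2(z[1],z[0]))
E
python3 - <<'E'
from h import *
s=get_state(); print(np.round(rot(s['orientation']),3), yaw(s))
for n,t in [('top','pry_bar'),('top','fulcrum'),('top','robot_base'),('top','keeper'),('scene','keeper'),('scene','pry_bar')]:
    p=grab_frame(n)
    for r in outline_of(p,t):
        m=r['mask']; c=cv2.findContours(m.astype(np.uint8),0,1)[0]; c=max(c,key=cv2.contourArea)
        q=cv2.minAreaRect(c); b=cv2.boxPoints(q)
        print(n,t,round(r['score'],2),m.sum(),np.round(q[0],1),np.round(b,1).tolist())
        z={'pry_bar':.008,'fulcrum':.024,'keeper':.045,'robot_base':.038}[t]
        print(np.round(toz(p,b,z),3).tolist(), np.round(toz(p,[q[0]],z),3))
p=grab_frame('top'); im=p['pixels']
crop=cv2.resize(im[90:215,240:430],(760,500),interpolation=2); cv2.imwrite('pics/topc.png',crop[:,:,::-1])
p=grab_frame('scene'); im=p['pixels']
crop=cv2.resize(im[200:325,150:340],(760,500),interpolation=2); cv2.imwrite('pics/scenec.png',crop[:,:,::-1])
E
```

```text
[[-0.    -0.902  0.432]
 [ 0.     0.432  0.902]
 [-1.     0.     0.   ]] 64.39824592006951
top pry_bar 0.98 767 [250.7 246.8] [[184.60000610351562, 253.89999389648438], [315.5, 232.10000610351562], [316.79998779296875, 239.6999969482422], [185.89999389648438, 261.5]]
[[0.382, 0.298, 0.008], [0.445, -0.034, 0.008], [0.425, -0.038, 0.008], [0.362, 0.294, 0.008]] [[0.404 0.13  0.008]]
top pry_bar 0.5 530 [314.4 166. ] [[304.5, 149.6999969482422], [320.5, 147.89999389648438], [324.3999938964844, 182.1999969482422], [308.29998779296875, 184.0]]
[[0.656, -0.002, 0.008], [0.662, -0.043, 0.008], [0.573, -0.055, 0.008], [0.568, -0.013, 0.008]] [[ 0.615 -0.028  0.008]]
top fulcrum 0.87 450 [293.  115.6] [[284.6000061035156, 131.60000610351562], [287.70001220703125, 98.30000305175781], [301.5, 99.5999984741211], [298.29998779296875, 132.89999389648438]]
[[0.698, 0.051, 0.024], [0.784, 0.045, 0.024], [0.781, 0.01, 0.024], [0.696, 0.016, 0.024]] [[0.74  0.03  0.024]]
top fulcrum 0.87 467 [222.2 100.6] [[212.6999969482422, 84.9000015258789], [227.0, 82.9000015258789], [231.8000030517578, 116.30000
[... 1945 characters left out ...]
57.3999938964844, 232.89999389648438], [253.1999969482422, 262.70001220703125]]
[[0.69, -0.035, 0.045], [0.593, -0.046, 0.045], [0.594, -0.009, 0.045], [0.691, 0.0, 0.045]] [[ 0.644 -0.022  0.045]]
scene keeper 0.16 4762 [196.  217.5] [[162.0, 164.0], [230.0, 164.0], [230.0, 271.0], [162.0, 271.0]]
[[0.358, -0.363, 0.045], [0.325, -0.15, 0.045], [0.724, -0.05, 0.045], [0.75, -0.211, 0.045]] [[ 0.566 -0.185  0.045]]
scene pry_bar 0.73 660 [314.5 199.5] [[258.79998779296875, 196.0], [369.8999938964844, 193.5], [370.1000061035156, 202.89999389648438], [259.0, 205.39999389648438]]
[[0.417, -0.041, 0.008], [0.352, 0.291, 0.008], [0.394, 0.291, 0.008], [0.456, -0.033, 0.008]] [[0.405 0.126 0.008]]
```

View pics/topc.png

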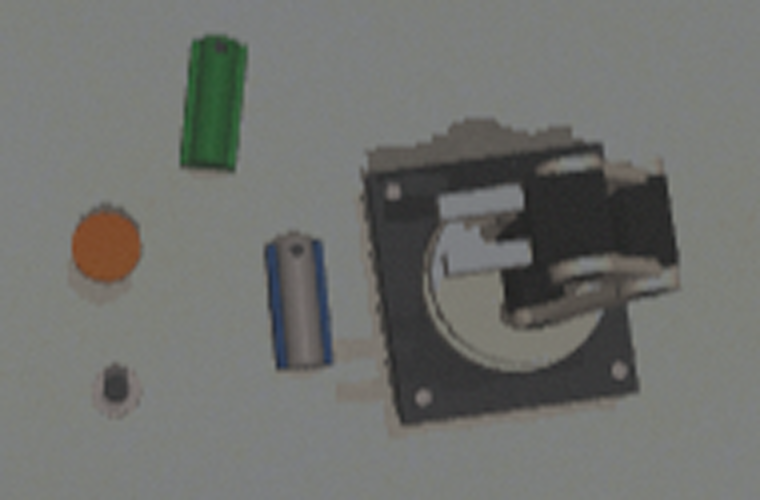

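View pics/scenec.png

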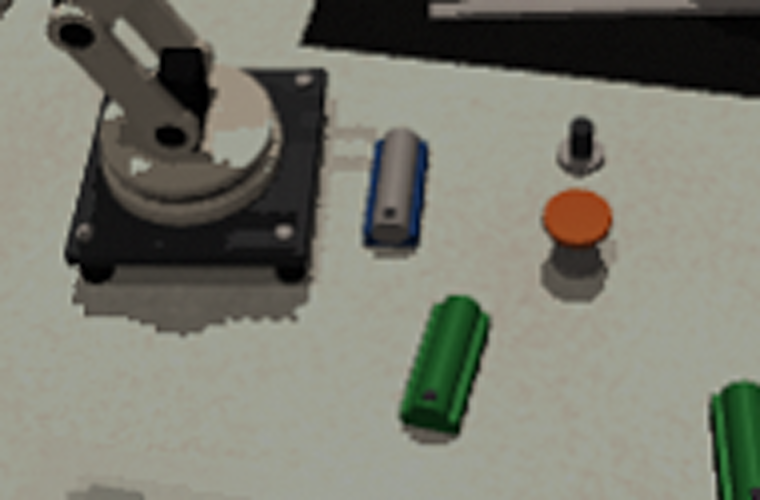

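Run:
```python
from h import *
p=grab_frame('top')
f=lambda L:[(240+x/4-.375,90+y/4-.375) for x,y in L]
c=toz(p,f([(365,172),(602,145),(638,390),(402,423)]),.038)[:,:2]; print(np.round(c,4).tolist(), 'ctr',c.mean(0))
x=(c[1]+c[2]-c[0]-c[3])/2; y=(c[0]+c[1]-c[2]-c[3])/2
print(np.hypot(*x),np.hypot(*y),np.degrees(np.arctan2(x[1],x[0])),np.degrees(np.arctan2(y[1],y[0])), 'lip',(c[0]+c[3])/2)
c=toz(p,f([(268,243),(325,240),(332,364),(278,370)]),.016)[:,:2]; print(np.round(c,4).tolist(), 'ctr',c.mean(0))
x=(c[1]+c[2]-c[0]-c[3])/2; y=(c[0]+c[1]-c[2]-c[3])/2
print(np.hypot(*x),np.hypot(*y),np.degrees(np.arctan2(x[1],x[0])),np.degrees(np.arctan2(y[1],y[0])))
c=toz(p,f([(295,235),(306,369)]),.028); print('crest line',c)
print('keeper',toz(p,f([(107,245)]),.045),'plain top',toz(p,f([(116,377)]),.032))
```

```text
[[0.6954, -0.0653], [0.7161, -0.214], [0.5622, -0.2389], [0.538, -0.0914]] ctr [ 0.62794273 -0.15238625]
0.14976709367633717 0.15768423687588268 -81.36987915515284 9.316173121870486 lip [ 0.61670607 -0.07835056]
[[0.653, -0.0068], [0.6559, -0.0432], [0.5765, -0.0492], [0.5718, -0.0149]] ctr [ 0.61428728 -0.02850133]
0.035589711174156345 0.08063107314612444 -83.95743152914875 5.035846533521752
crest line [[ 0.65637962 -0.02293283  0.028     ]
 [ 0.57154606 -0.0316272   0.028     ]]
keeper [[0.64407095 0.09537003 0.045     ]] plain top [[0.56318713 0.08801963 0.032     ]]
```

Emit:
{"api": "move_arm", "payload": {"linear": [[0.015,-0.043,0],[0.031,-0.086,0],[0.047,-0.129,0],[0.063,-0.172,0],[0.079,-0.215,0],[0.095,-0.258,0],[0.111,-0.3075,0],[0.111,-0.3075,-0.04],[0.111,-0.3075,-0.08],[0.111,-0.3075,-0.08]], "twist": [-8,-16,-24,-32,-40,-48,-53.7,-53.7,-53.7,-53.7], "claw": [1,1,1,1,1,1,1,1,1,1], "squeeze": 50}}

```text
clock: 4.15
position: [0.3789, 0.2541, 0.1614]
orientation: [0.702, -0.067, 0.706, 0.064]
wrist_force: [0.7, 0.5, -0.0]
opening: 0.0882
```

Run:
```python
from h import *
s=get_state(); print(s['clock'],s['position'],yaw(s),s['wrist_force'])
p=grab_frame('wrist'); save(p,'w1')
for t in ['pry_bar','bar_grip','bar_tip']:
    print(t,[(np.round(x['position'],3).tolist(),round(x['score'],2)) for x in tip_of(p,t)])
```

```text
4.15 [0.37893394 0.25408617 0.16138637] 10.661822495234214 [ 0.70253488  0.46183423 -0.04677999]
pry_bar [([0.404, 0.13, -0.001], 0.89)]
bar_grip [([0.383, 0.256, 0.008], 0.76)]
bar_tip [([0.565, 0.434, -0.003], 0.43)]
```

View pics/w1.png

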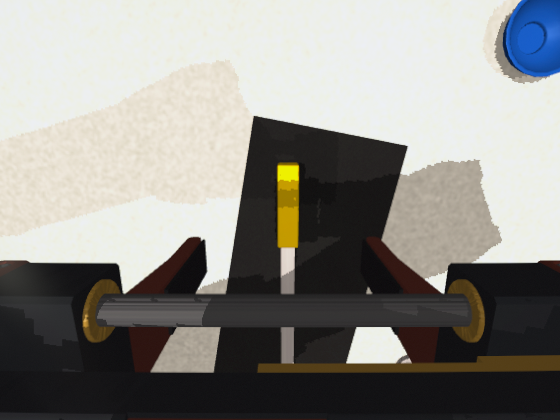

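Emit:
{"api": "move_arm", "payload": {"linear": [[0.001,0,-0.045],[0.002,0,-0.09],[0.002,0,-0.125],[0.002,0,-0.135],[0.002,0,-0.135],[0.002,0,-0.135],[0.002,0,-0.135],[0.002,0,-0.135],[0.002,0,-0.135]], "twist": [0,0,0,0,0,0,0,0,0], "claw": [1,1,1,1,0,0,0,0,0], "squeeze": 50}}

```text
clock: 5.25
position: [0.3835, 0.2567, 0.0306]
orientation: [0.705, -0.066, 0.704, 0.066]
wrist_force: [-0.3, -0.2, 0.5]
opening: 0.051
```

Emit:
{"api": "move_arm", "payload": {"linear": [[0,0,-0.003],[0,0,-0.003],[0,0,-0.003],[0,0,-0.003],[0,0,-0.003],[0,0,-0.003]], "twist": [0,0,0,0,0,0], "claw": [0,0,0,0,0,0]}}

```text
clock: 5.85
position: [0.3828, 0.256, 0.0266]
orientation: [0.704, -0.066, 0.704, 0.066]
wrist_force: [-1.1, -0.3, -0.9]
opening: 0.0197
```

Emit:
{"api": "move_arm", "payload": {"linear": [[0,0,0.03],[0,0,0.07],[0.02,0,0.105],[0.06,-0.005,0.11],[0.1,-0.01,0.11],[0.14,-0.018,0.11],[0.18,-0.024,0.11],[0.206,-0.027,0.11],[0.206,-0.027,0.11],[0.206,-0.027,0.11]], "twist": [0,0,0,-1,-2,-4,-5.2,-5.2,-5.2,-5.2], "claw": [0,0,0,0,0,0,0,0,0,0]}}

```text
clock: 6.85
position: [0.5885, 0.2286, 0.1355]
orientation: [0.706, -0.034, 0.707, 0.033]
wrist_force: [-0.7, -0.4, -4.0]
opening: 0.0199
```

Run:
```python
from h import *
s=get_state(); print(s['clock'],s['position'],yaw(s),s['wrist_force'],s['torque'])
for n in ['scene','top']:
    p=grab_frame(n); save(p,n+'1')
    for t in ['bar_tip','bar_grip']:
        print(t,[(np.round(x['position'],3).tolist(),round(x['score'],2)) for x in tip_of(p,t)])
    im=p['pixels']
    c=im[140:320,150:390] if n=='scene' else im[90:270,150:390]
    cv2.imwrite('pics/%s1c.png'%n,cv2.resize(c,(800,600),interpolation=2)[:,:,::-1])
```

```text
6.85 [0.58847629 0.22863122 0.1354781 ] 5.453610844518981 [-0.73795454 -0.35464379 -4.02592532] [ 0.25533111  0.1269196  -0.04782801]
bar_tip [([0.61, -0.072, 0.107], 0.86), ([0.634, -0.219, 0.001], 0.39)]
bar_grip [([0.588, 0.229, 0.12], 0.82)]
bar_tip [([0.616, -0.07, 0.108], 0.84)]
bar_grip [([0.59, 0.232, 0.122], 0.76)]
```

View pics/scene1c.png

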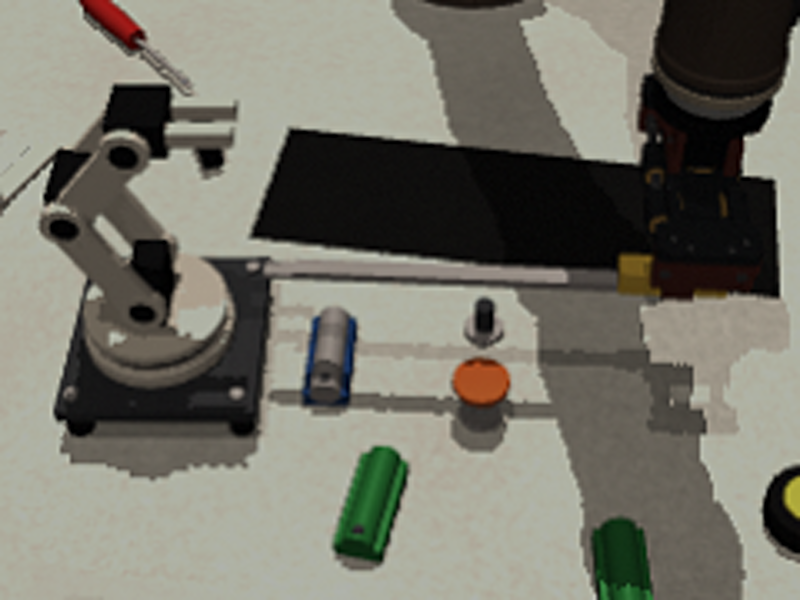

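View pics/top1c.png

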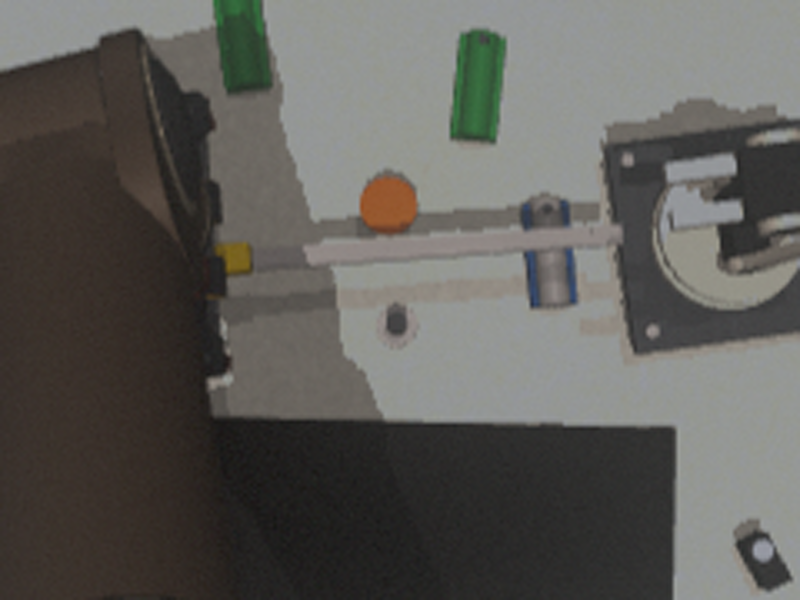

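Emit:
{"api": "move_arm", "payload": {"linear": [[-0.0012,0.012,0],[-0.0012,0.012,-0.03],[-0.0012,0.012,-0.055],[-0.0012,0.012,-0.068],[-0.0012,0.012,-0.074],[-0.0012,0.012,-0.074]], "twist": [0,0,0,0,0,0], "claw": [0,0,0,0,0,0]}}

```text
clock: 7.75
position: [0.5877, 0.2415, 0.0623]
orientation: [0.706, -0.034, 0.706, 0.034]
wrist_force: [0.1, -0.2, -3.1]
opening: 0.0196
```

```bash
cat > look.py <<'E'
from h import *
import sys
n=sys.argv[1]
s=get_state(); print(s['clock'],s['position'],yaw(s),s['wrist_force'],s['torque'],s['opening'])
p=grab_frame('scene'); save(p,n)
for t in ['bar_tip','bar_grip','base_lip']:
    print(t,[(np.round(x['position'],3).tolist(),round(x['score'],2)) for x in tip_of(p,t)][:2])
cv2.imwrite('pics/%sc.png'%n,cv2.resize(p['pixels'][190:310,180:340],(800,600),interpolation=2)[:,:,::-1])
E
python3 look.py a1
```

```text
7.75 [0.58769372 0.24145717 0.0623316 ] 5.51600473517781 [ 0.10291504 -0.20878898 -3.12966659] [0.27128568 0.12675215 0.0240955 ] 0.019645200513766944
bar_tip [([0.609, -0.059, 0.036], 0.68)]
bar_grip [([0.587, 0.241, 0.048], 0.58)]
base_lip [([0.614, -0.082, 0.022], 0.56), ([0.615, -0.028, 0.029], 0.42)]
```

View pics/a1c.png

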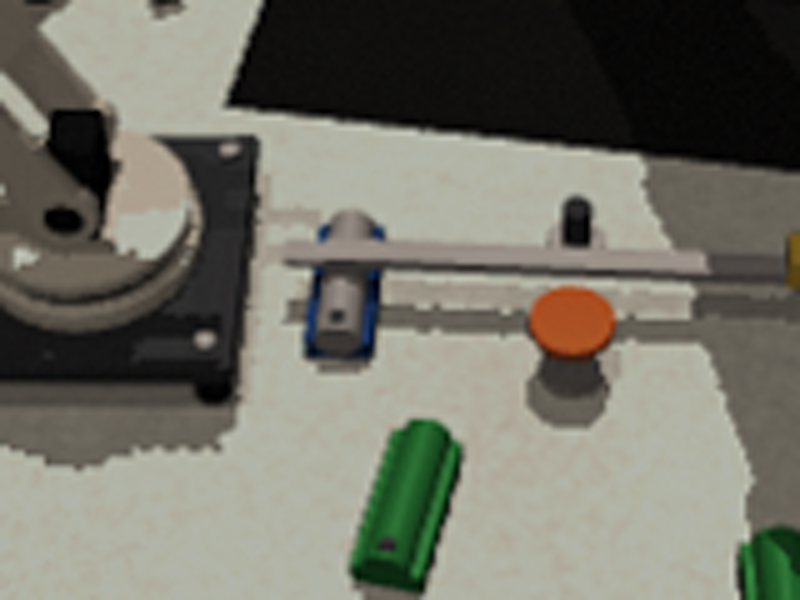

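Emit:
{"api": "move_arm", "payload": {"linear": [[0,0,-0.002],[0,0,-0.004],[0,0,-0.005],[0,0,-0.005]], "twist": [0,0,0,0], "claw": [0,0,0,0]}}

```text
clock: 8.35
position: [0.5878, 0.2411, 0.0575]
orientation: [0.706, -0.034, 0.706, 0.034]
wrist_force: [-0.9, -0.4, -1.8]
opening: 0.0196
```

Emit:
{"api": "move_arm", "payload": {"linear": [[0,0,0],[0,0,0],[0,0,0.004],[0,0,0.01],[0,-0.001,0.016],[0,-0.001,0.022],[0,-0.001,0.028],[0,-0.001,0.03]], "twist": [0,0,0,0,0,0,0,0], "claw": [0,0,0,0,0,0,0,0], "squeeze": 7}}

```text
clock: 9.15
position: [0.5883, 0.2403, 0.0887]
orientation: [0.707, -0.034, 0.706, 0.034]
wrist_force: [0.2, -1.1, -2.3]
opening: 0.0197
```

```bash
python3 look.py a2
```

```text
9.15 [0.58828325 0.24027342 0.08873678] 5.492234562615155 [ 0.18453036 -1.08200365 -2.2985097 ] [-0.07119086  0.11277315  0.01943305] 0.019745704825330754
bar_tip [([0.614, -0.058, 0.026], 0.96)]
bar_grip [([0.589, 0.238, 0.074], 0.92)]
base_lip [([0.615, -0.078, 0.023], 0.93)]
```

View pics/a2c.png

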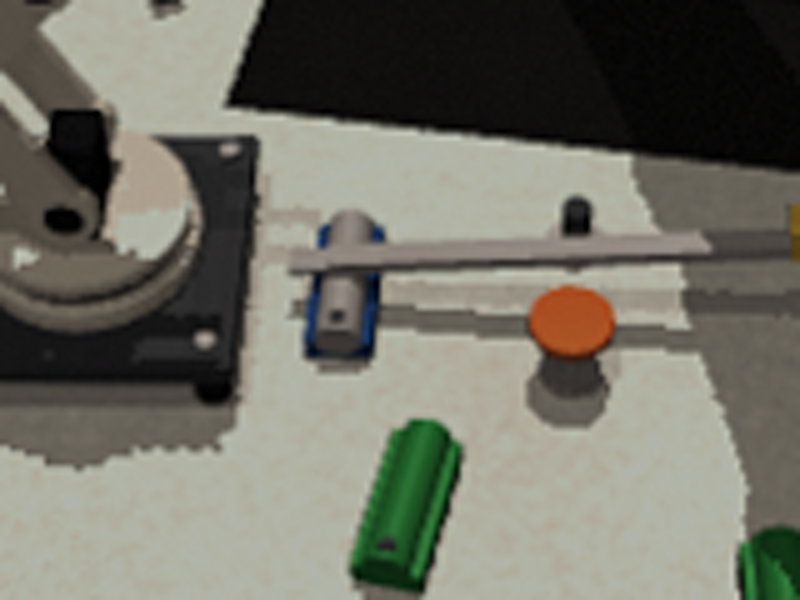

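Emit:
{"api": "move_arm", "payload": {"linear": [[0,-0.001,0.007],[0,-0.002,0.014],[0,-0.003,0.021],[0,-0.004,0.028],[0,-0.005,0.035],[0,-0.005,0.036],[0,-0.005,0.036]], "twist": [0,0,0,0,0,0,0], "claw": [0,0,0,0,0,0,0], "squeeze": 7}}

```text
clock: 10.05
position: [0.588, 0.2353, 0.1241]
orientation: [0.707, -0.034, 0.706, 0.034]
wrist_force: [-0.4, -0.1, -2.2]
opening: 0.0198
```

```bash
python3 look.py a3
```

```text
10.05 [0.58799121 0.23530038 0.12407882] 5.501335066805428 [-0.43859728 -0.13901601 -2.2225707 ] [-0.12513894  0.05113564  0.06829078] 0.019796425699551853
bar_tip [([0.611, -0.055, 0.026], 0.65)]
bar_grip [([0.587, 0.24, 0.11], 0.69)]
base_lip [([0.61, -0.08, 0.022], 0.7)]
```

View pics/a3c.png

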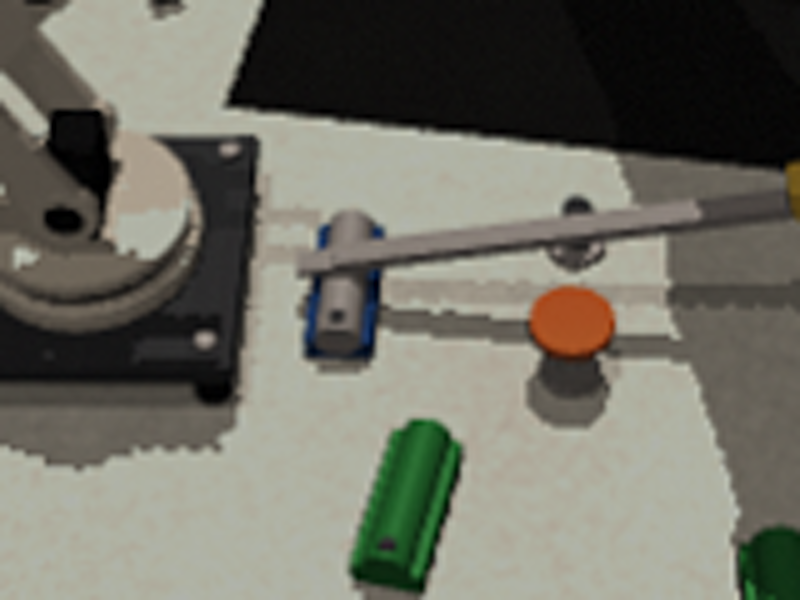

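Emit:
{"api": "move_arm", "payload": {"linear": [[0.0005,-0.006,-0.0015],[0.001,-0.012,-0.003],[0.0017,-0.018,-0.0047],[0.0023,-0.024,-0.0063],[0.0029,-0.03,-0.008],[0.0034,-0.035,-0.0092],[0.0034,-0.035,-0.0092]], "twist": [0,0,0,0,0,0,0], "claw": [0,0,0,0,0,0,0], "squeeze": 8}}

```text
clock: 10.95
position: [0.5914, 0.1987, 0.1143]
orientation: [0.706, -0.034, 0.706, 0.033]
wrist_force: [-0.5, -0.9, -2.8]
opening: 0.0199
```

```bash
python3 look.py a4
```

```text
10.95 [0.59140308 0.19870882 0.11425568] 5.4227250828413744 [-0.4966446  -0.93034894 -2.84677626] [-0.15888895  0.02122185  0.00364599] 0.019918640704628256
bar_tip [([0.615, -0.091, 0.013], 0.64)]
bar_grip []
base_lip [([0.615, -0.083, 0.022], 0.87), ([0.643, 0.09, -0.002], 0.52)]
```

View pics/a4c.png

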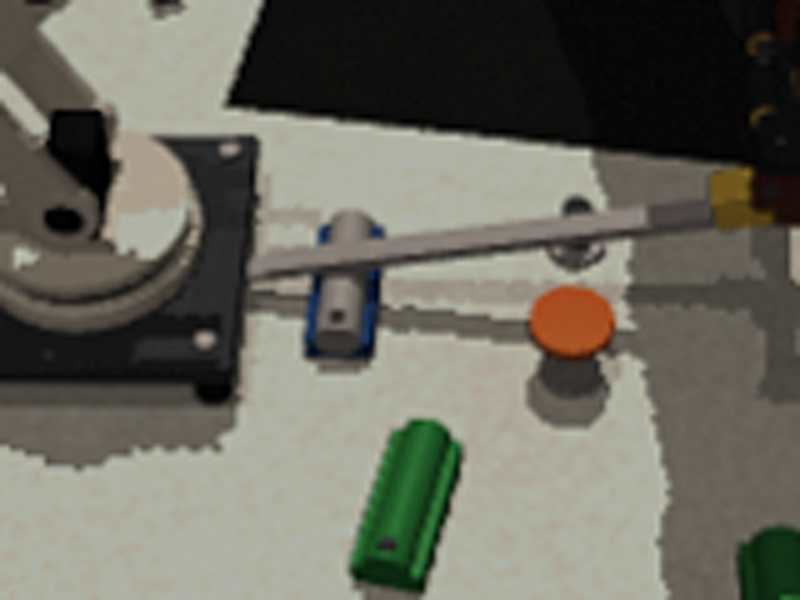

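Emit:
{"api": "move_arm", "payload": {"linear": [[0.0004,-0.004,-0.001],[0.0008,-0.008,-0.002],[0.001,-0.01,-0.0026],[0.0011,-0.011,-0.0028],[0.0012,-0.012,-0.003],[0.0012,-0.012,-0.003]], "twist": [0,0,0,0,0,0], "claw": [0,0,0,0,0,0], "squeeze": 8}}

```text
clock: 11.75
position: [0.5925, 0.188, 0.1114]
orientation: [0.706, -0.034, 0.706, 0.034]
wrist_force: [-0.0, -0.7, -1.6]
opening: 0.0199
```

Emit:
{"api": "move_arm", "payload": {"linear": [[0.0001,-0.001,-0.0003],[0.0002,-0.002,-0.0005],[0.0003,-0.003,-0.0008],[0.0003,-0.003,-0.0008]], "twist": [0,0,0,0], "claw": [0,0,0,0]}}

```text
clock: 12.15
position: [0.5928, 0.1849, 0.1106]
orientation: [0.706, -0.034, 0.706, 0.034]
wrist_force: [0.6, -0.9, -2.5]
opening: 0.02
```

Emit:
{"api": "move_arm", "payload": {"linear": [[0.0001,-0.001,-0.0003],[0.0002,-0.002,-0.0005],[0.0002,-0.002,-0.0005]], "twist": [0,0,0], "claw": [0,0,0]}}

```text
clock: 12.45
position: [0.593, 0.1829, 0.1101]
orientation: [0.706, -0.034, 0.706, 0.034]
wrist_force: [0.3, -0.4, -2.4]
opening: 0.0203
```

Emit:
{"api": "move_arm", "payload": {"linear": [[0.0001,-0.001,-0.0003],[0.0002,-0.002,-0.0005],[0.0002,-0.002,-0.0005]], "twist": [0,0,0], "claw": [0,0,0]}}

```text
clock: 12.75
position: [0.5931, 0.1816, 0.1097]
orientation: [0.706, -0.034, 0.706, 0.034]
wrist_force: [0.3, 2.2, -1.2]
opening: 0.0199
```

Emit:
{"api": "move_arm", "payload": {"linear": [[0.0001,-0.001,-0.0002],[0.0001,-0.001,-0.0002],[0.0001,-0.001,-0.0002]], "twist": [0,0,0], "claw": [0,0,0]}}

```text
clock: 13.05
position: [0.5932, 0.1814, 0.1097]
orientation: [0.706, -0.034, 0.706, 0.035]
wrist_force: [-1.0, 5.4, 0.4]
opening: 0.0198
```

```bash
python3 look.py a5
```

```text
13.05 [0.59321244 0.18139943 0.10966023] 5.552413931469125 [-1.04596477  5.41850842  0.41312741] [ 1.03650084  0.25057423 -0.00916167] 0.019810278353131358
bar_tip [([0.616, -0.107, 0.01], 0.59), ([0.436, -0.363, 0.002], 0.23)]
bar_grip [([0.595, 0.181, 0.096], 0.68)]
base_lip [([0.616, -0.082, 0.02], 0.66)]
```

View pics/a5c.png

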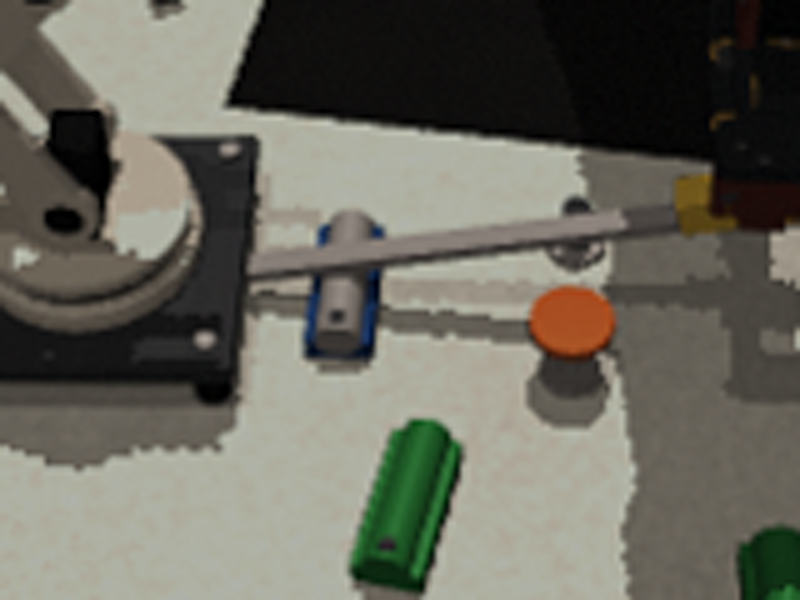

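Run:
```python
from h import *
p=grab_frame('scene')
f=lambda x,y:[(180+x/5-.4,190+y/5-.4)]
for n,x,y,z in [('a1 tip',285,253,.036),('a2',291,262,.024),('a3',299,262,.022),('crest far',350,218,.028),('crest near top',338,310,.028)]:
    print(n,toz(p,f(x,y),z))
print('lip top corners',toz(p,f(258,140)+f(234,375),.038),'fulcrum block corners',toz(p,f(306,355)+f(372,355)+f(318,228)+f(385,226),.016))
for yaw_ in [0]:
  print('px of base lip cand', proj(p,[[.6167,-.0784,.038],[.6167,-.0784,.024]]))
im=p['pixels'][215:265,215:265]; cv2.imwrite('pics/z1.png',cv2.resize(im,(600,600),interpolation=0)[:,:,::-1])
```

```text
a1 tip [[ 0.61985092 -0.05906908  0.036     ]]
a2 [[ 0.61560773 -0.05781802  0.024     ]]
a3 [[ 0.6133276  -0.05419082  0.022     ]]
crest far [[ 0.584013   -0.03267081  0.028     ]]
crest near top [[ 0.64627645 -0.02561125  0.028     ]]
lip top corners [[ 0.54478533 -0.09204266  0.038     ]
 [ 0.70177938 -0.06501507  0.038     ]] fulcrum block corners [[ 0.66811645 -0.03821732  0.016     ]
 [ 0.66283983 -0.00504494  0.016     ]
 [ 0.58351523 -0.05109504  0.016     ]
 [ 0.57643797 -0.01564865  0.016     ]]
px of base lip cand [[229.59365178 237.89836071]
 [230.08205134 241.37032394]]
```

View pics/z1.png

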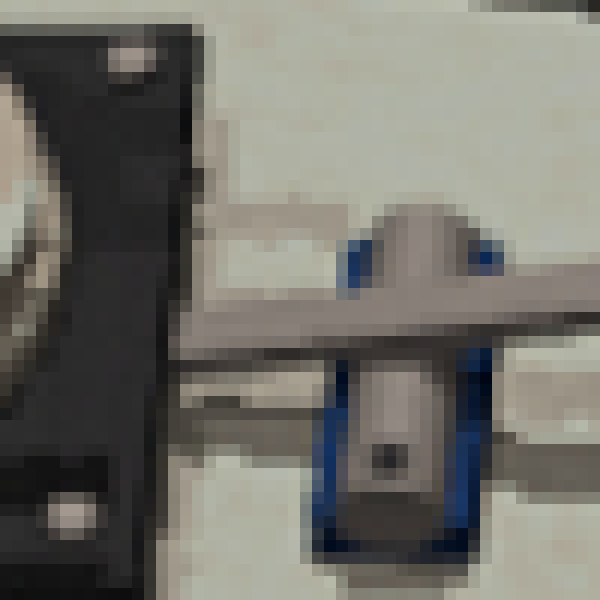

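Emit:
{"api": "move_arm", "payload": {"linear": [[-0.0002,0.002,0.0005],[-0.0002,0.003,0.004],[-0.0002,0.003,0.006],[-0.0001,0.0015,0.0055],[0,0.0005,0.005],[0,0,0.005],[0,-0.0002,0.005],[0,-0.0002,0.005]], "twist": [0,0,0,0,0,0,0,0], "claw": [0,0,0,0,0,0,0,0]}}

```text
clock: 14.1
position: [0.5933, 0.18, 0.1145]
orientation: [0.706, -0.034, 0.706, 0.034]
wrist_force: [0.1, 0.5, -1.7]
opening: 0.0203
```

Emit:
{"api": "move_arm", "payload": {"linear": [[0.0001,-0.001,-0.0002],[0.0001,-0.001,-0.0002],[0.0001,-0.001,-0.0002]], "twist": [0,0,0], "claw": [0,0,0]}}

```text
clock: 14.4
position: [0.5933, 0.1796, 0.1143]
orientation: [0.706, -0.034, 0.706, 0.034]
wrist_force: [-0.7, 3.1, -1.5]
opening: 0.0201
```

Emit:
{"api": "move_arm", "payload": {"linear": [[0.0001,-0.001,-0.0002],[0.0001,-0.001,-0.0002],[0.0001,-0.001,-0.0002]], "twist": [0,0,0], "claw": [0,0,0]}}

```text
clock: 14.7
position: [0.5934, 0.1795, 0.1143]
orientation: [0.706, -0.034, 0.706, 0.035]
wrist_force: [-1.9, 5.4, -1.0]
opening: 0.0196
```

Emit:
{"api": "move_arm", "payload": {"linear": [[-0.0003,0.003,0.0008],[-0.0006,0.007,0.0018],[-0.0008,0.0085,-0.003],[-0.0009,0.01,-0.008],[-0.001,0.0115,-0.013],[-0.0011,0.013,-0.018],[-0.0012,0.0145,-0.023],[-0.0014,0.016,-0.028],[-0.0015,0.017,-0.03],[-0.0015,0.017,-0.03]], "twist": [0,0,0,0,0,0,0,0,0,0], "claw": [0,0,0,0,0,0,0,0,0,0], "squeeze": 10}}

```text
clock: 15.7
position: [0.5921, 0.1939, 0.0837]
orientation: [0.706, -0.034, 0.706, 0.033]
wrist_force: [-0.9, -5.0, 3.6]
opening: 0.0201
```

```bash
python3 look.py a6
```

```text
15.7 [0.59207323 0.19387153 0.08365085] 5.4631938967922355 [-0.86158269 -5.03344149  3.59797782] [-1.24784312 -0.04574689 -0.00833051] 0.020094918217983815
bar_tip [([0.615, -0.103, 0.021], 0.83), ([0.636, -0.219, 0.0], 0.73)]
bar_grip [([0.595, 0.192, 0.071], 0.67)]
base_lip [([0.614, -0.082, 0.025], 0.63)]
```

View pics/a6c.png

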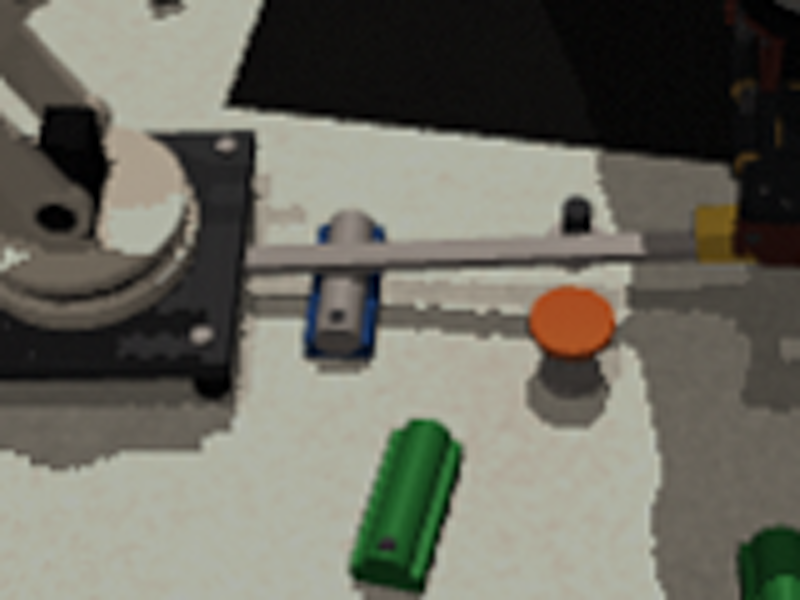

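Emit:
{"api": "move_arm", "payload": {"linear": [[0,0,0],[0,0.001,-0.003],[-0.0001,0.0015,-0.006],[-0.0001,0.002,-0.009],[-0.0002,0.0025,-0.012],[-0.0002,0.003,-0.015],[-0.0003,0.003,-0.018],[-0.0003,0.0035,-0.02],[-0.0003,0.0035,-0.02]], "twist": [0,0,0,0,0,0,0,0,0], "claw": [0,0,0,0,0,0,0,0,0], "squeeze": 30}}

```text
clock: 16.8
position: [0.592, 0.198, 0.0643]
orientation: [0.706, -0.034, 0.706, 0.034]
wrist_force: [-0.1, -3.4, 6.2]
opening: 0.0197
```

```bash
python3 look.py a7
```

```text
16.8 [0.59196819 0.19801504 0.0642903 ] 5.477568714530627 [-0.12158935 -3.39506157  6.20224106] [-1.26011883  0.0916727  -0.07604542] 0.019724408321901275
bar_tip [([0.615, -0.104, 0.026], 0.86)]
bar_grip [([0.596, 0.194, 0.05], 0.63)]
base_lip [([0.617, -0.081, 0.028], 0.76), ([0.38, -0.193, -0.004], 0.23)]
```

View pics/a7c.png

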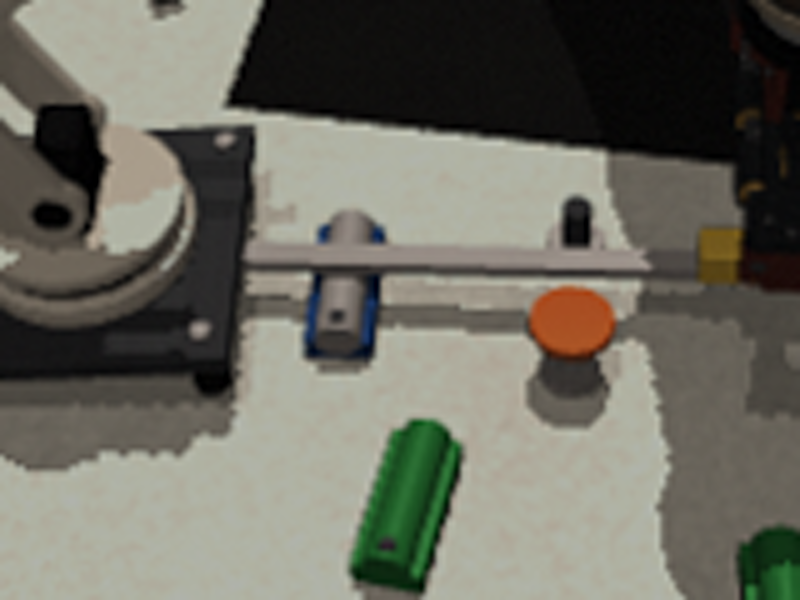

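Emit:
{"api": "move_arm", "payload": {"linear": [[0,0.0002,-0.003],[0,0.0004,-0.006],[0,0.0005,-0.009],[0,0.0005,-0.012],[0,0.0005,-0.014],[0,0.0005,-0.014],[0,0.0005,-0.014]], "twist": [0,0,0,0,0,0,0], "claw": [0,0,0,0,0,0,0], "squeeze": 30}}

```text
clock: 17.7
position: [0.592, 0.1997, 0.0506]
orientation: [0.707, -0.034, 0.706, 0.034]
wrist_force: [0.0, -1.3, 6.5]
opening: 0.0202
```

```bash
python3 look.py a8
```

```text
17.7 [0.59199245 0.19972268 0.05062451] 5.508799219783595 [ 0.02120733 -1.2892019   6.54465666] [-0.62272728  0.20958177 -0.14413831] 0.020188516037735294
bar_tip [([0.616, -0.104, 0.031], 0.62)]
bar_grip [([0.592, 0.198, 0.035], 0.6), ([0.566, 0.441, -0.001], 0.23)]
base_lip [([0.613, -0.078, 0.033], 0.83), ([0.703, 0.342, -0.004], 0.68)]
```

View pics/a8c.png

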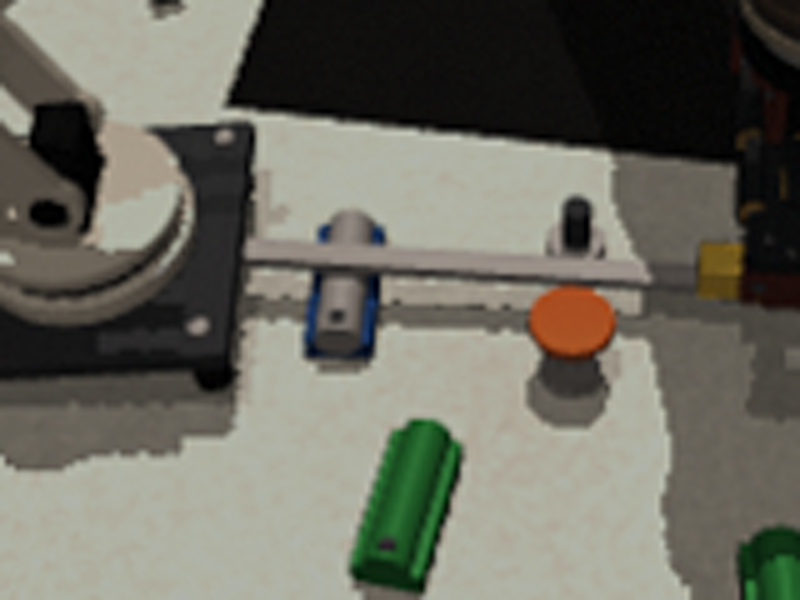

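Emit:
{"api": "move_arm", "payload": {"linear": [[0.0027,0.0001,0],[0.008,0.0004,0],[0.0133,0.0006,0],[0.0186,0.0008,0],[0.0239,0.001,0],[0.0292,0.001,0],[0.0318,0.0009,0],[0.0318,0.0009,0]], "twist": [-0.5,-1.5,-2.5,-3.5,-4.5,-5.5,-6,-6], "claw": [0,0,0,0,0,0,0,0], "squeeze": 30}}

```text
clock: 18.7
position: [0.6226, 0.2006, 0.0498]
orientation: [0.706, 0.004, 0.708, -0.003]
wrist_force: [-4.8, 0.6, 5.1]
opening: 0.0196
```

```bash
cat >> look.py <<'E'
p=grab_frame('top'); save(p,n+'t')
cv2.imwrite('pics/%stc.png'%n,cv2.resize(p['pixels'][100:220,230:390],(800,600),interpolation=2)[:,:,::-1])
E
python3 look.py a9
```

```text
18.7 [0.62255047 0.20061148 0.04975628] -0.5374513658486888 [-4.84243772  0.59831112  5.09166946] [-0.24716475  1.33434024 -0.77965653] 0.0196181994233268
bar_tip [([0.61, -0.105, 0.031], 0.57)]
bar_grip [([0.62, 0.196, 0.035], 0.71)]
base_lip [([0.608, -0.082, 0.031], 0.58), ([0.633, -0.214, -0.002], 0.4)]
```

View pics/a9c.png

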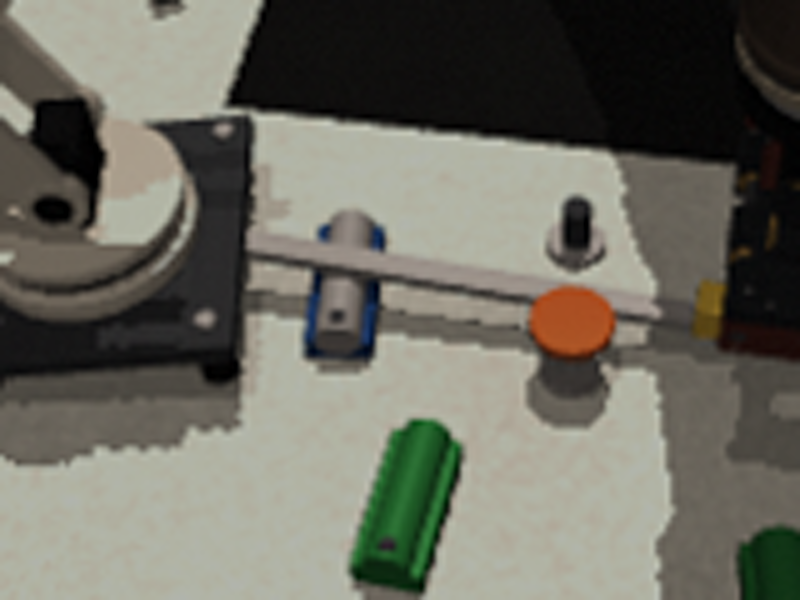

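View pics/a9tc.png

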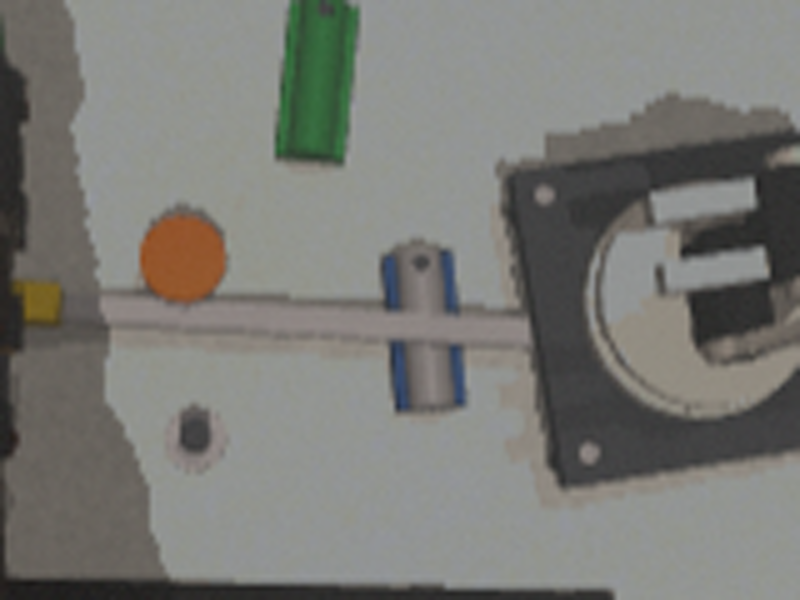

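Run:
```python
import cv2
for n in ['top0','a9t']:
    im=cv2.imread('pics/%s.png'%n)
    cv2.imwrite('pics/%s_b.png'%n,cv2.resize(im[110:210,320:420],(600,600),interpolation=0))
```

```text
(no output)
```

View pics/top0_b.png

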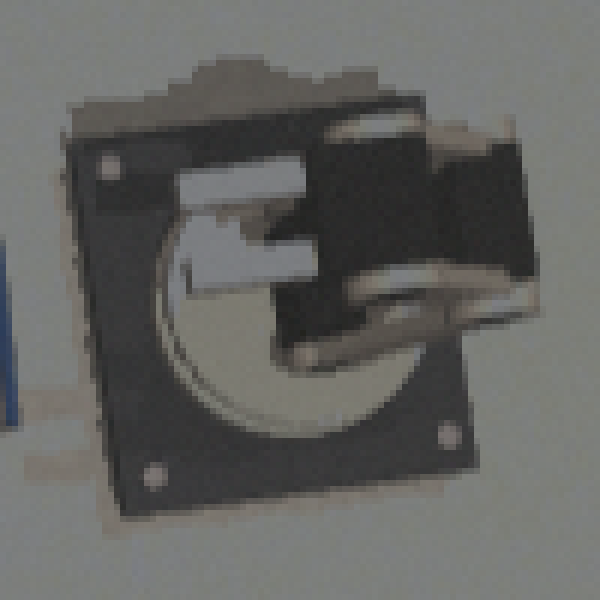

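View pics/a9t_b.png

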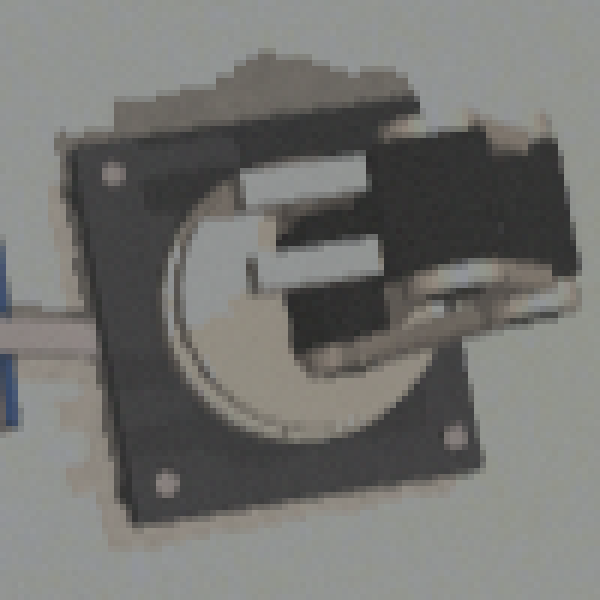

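Emit:
{"api": "move_arm", "payload": {"linear": [[0.003,0,0],[0.006,0,0],[0.009,0,0],[0.0115,0,0],[0.0115,0,0]], "twist": [-0.5,-1,-1.5,-1.8,-1.8], "claw": [0,0,0,0,0], "squeeze": 30}}

```text
clock: 19.45
position: [0.6339, 0.2001, 0.0497]
orientation: [0.706, 0.015, 0.708, -0.014]
wrist_force: [-5.2, -0.2, 5.1]
opening: 0.0199
```

```bash
python3 look.py b1
```

```text
19.45 [0.63385327 0.200094   0.04968389] -2.3496868913982043 [-5.20061005 -0.22534008  5.12945434] [-0.42789575  1.43640289 -0.81210009] 0.0199202265754117
bar_tip [([0.606, -0.103, 0.033], 0.68)]
bar_grip [([0.638, 0.198, 0.033], 0.57)]
base_lip [([0.607, -0.081, 0.035], 0.88)]
```

View pics/b1tc.png

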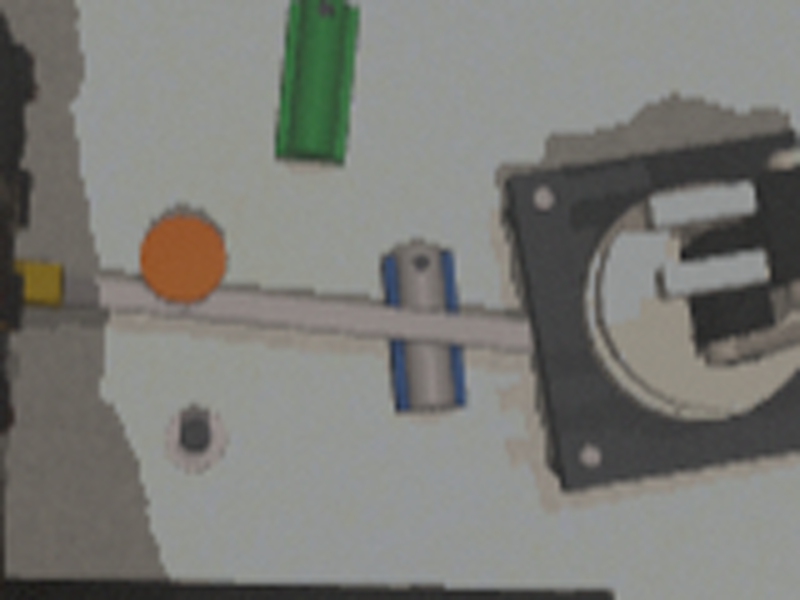

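Emit:
{"api": "move_arm", "payload": {"linear": [[0.002,0,0],[0.004,0,0],[0.006,0,0],[0.007,0,0],[0.007,0,0]], "twist": [-0.8,-1.6,-2.2,-2.5,-2.5], "claw": [0,0,0,0,0], "squeeze": 30}}

```text
clock: 20.2
position: [0.6409, 0.1994, 0.0497]
orientation: [0.706, 0.03, 0.707, -0.03]
wrist_force: [-5.2, -2.5, 4.5]
opening: 0.0203
```

```bash
python3 look.py b2
```

```text
20.2 [0.64094634 0.19944442 0.04971643] -4.841209156536722 [-5.19637083 -2.54150911  4.4547412 ] [-0.67754397  1.40761841 -0.64083533] 0.02026731029127631
bar_tip [([0.604, -0.101, 0.032], 0.7)]
bar_grip [([0.704, 0.341, -0.003], 0.18)]
base_lip [([0.605, -0.082, 0.033], 0.74)]
```

View pics/b2tc.png

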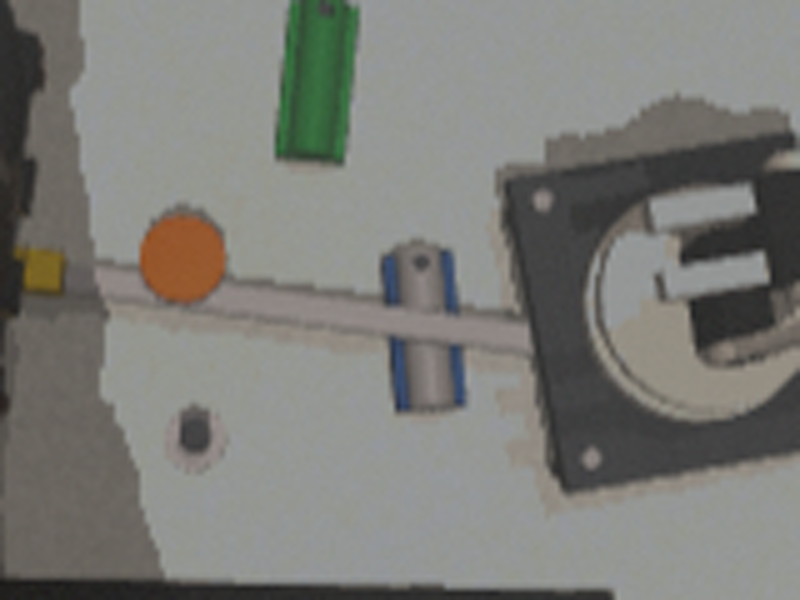

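View pics/b2c.png

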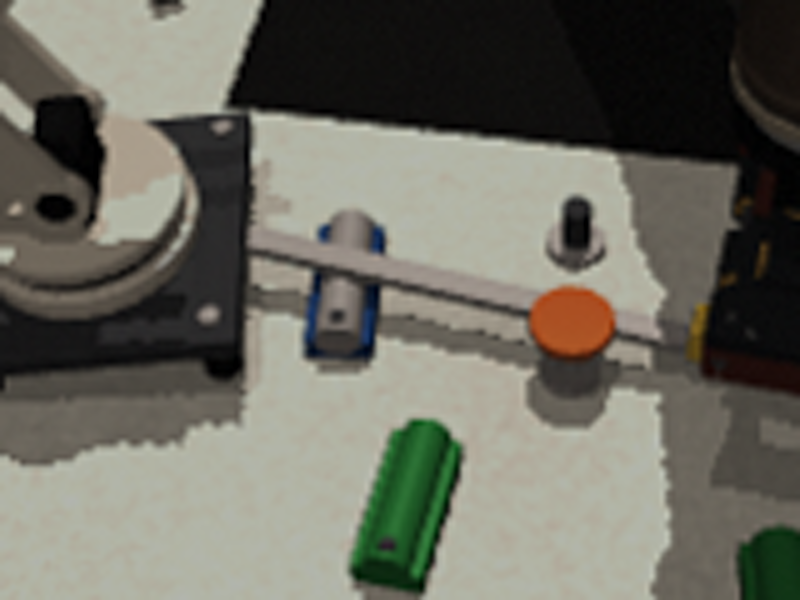

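```bash
cat > gap.py <<'E'
from h import *
import sys
a=list(map(float,sys.argv[1:5])) # bar centre pts in crop
p=grab_frame('top')
f=lambda x,y:[(230+x/5-.4,100+y/5-.4)]
P=toz(p,f(a[0],a[1])+f(a[2],a[3]),.035)[:,:2]; k=toz(p,f(183,258),.045)[0,:2]
d=P[1]-P[0]; d/=np.hypot(*d); r=k-P[0]
print(P,k,'bar yaw',np.degrees(np.arctan2(d[1],d[0])),'perp',d[0]*r[1]-d[1]*r[0])
E
python3 gap.py 105 284 525 334
```

```text
[[ 0.63091596  0.13483606]
 [ 0.61087839 -0.07663582]] [0.64324714 0.09578581] bar yaw -95.41278034832533 perp 0.015959821611510244
```

Emit:
{"api": "move_arm", "payload": {"linear": [[0.001,0,0],[0.002,0,0],[0.003,0,0],[0.003,0,0]], "twist": [-0.2,-0.5,-0.8,-0.8], "claw": [0,0,0,0], "squeeze": 30}}

```text
clock: 20.9
position: [0.644, 0.1992, 0.0497]
orientation: [0.705, 0.035, 0.707, -0.035]
wrist_force: [-5.6, -2.2, 4.4]
opening: 0.0203
```

Emit:
{"api": "move_arm", "payload": {"linear": [[0.001,0,0],[0.002,0,0],[0.002,0,0]], "twist": [-0.25,-0.5,-0.5], "claw": [0,0,0], "squeeze": 30}}

```text
clock: 21.2
position: [0.6451, 0.199, 0.0495]
orientation: [0.705, 0.037, 0.707, -0.038]
wrist_force: [-7.1, -2.5, 6.4]
opening: 0.0198
```

Emit:
{"api": "move_arm", "payload": {"linear": [[0.001,0,0],[0.001,0,0],[0.001,0,0]], "twist": [-0.2,-0.2,-0.2], "claw": [0,0,0], "squeeze": 30}}

```text
clock: 21.5
position: [0.6454, 0.199, 0.0495]
orientation: [0.704, 0.038, 0.708, -0.039]
wrist_force: [-9.6, -3.2, 8.2]
opening: 0.0197
```

```bash
python3 look.py b3
```

```text
21.5 [0.64538077 0.19899379 0.04946641] -6.313379796876521 [-9.59213401 -3.20234152  8.24910706] [-1.01017093  2.35619233 -0.46186848] 0.01971701563136201
bar_tip [([0.601, -0.103, 0.031], 0.73)]
bar_grip [([0.606, -0.079, 0.036], 0.71), ([0.629, 0.064, 0.026], 0.19)]
base_lip [([0.606, -0.081, 0.032], 0.59)]
```

View pics/b3tc.png

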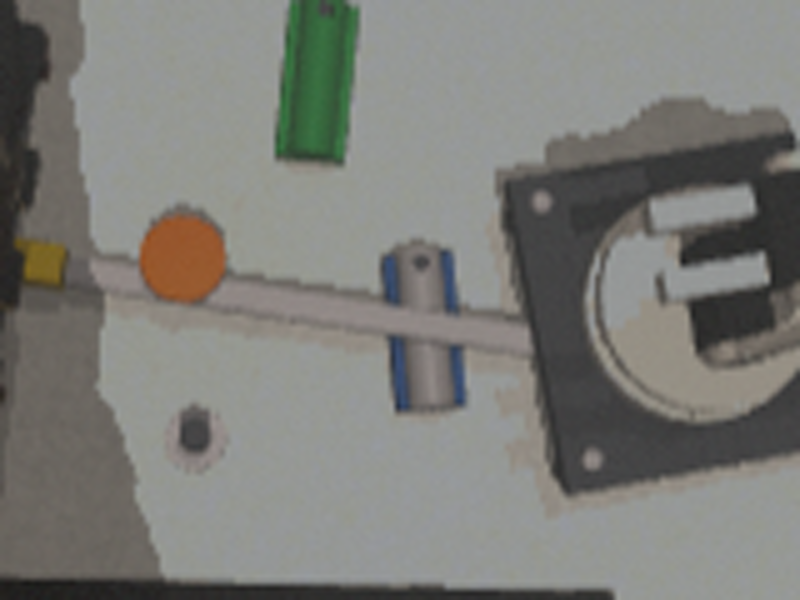

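Emit:
{"api": "move_arm", "payload": {"linear": [[0,0,0.001],[0,0,0.002],[0,0,0.003],[0,0,0.003]], "twist": [0,0,0,0], "claw": [0,0,0,0], "squeeze": 30}}

```text
clock: 22.15
position: [0.6453, 0.1989, 0.0518]
orientation: [0.704, 0.038, 0.708, -0.04]
wrist_force: [-7.9, -3.4, 3.0]
opening: 0.0199
```

Emit:
{"api": "move_arm", "payload": {"linear": [[0,0,0.001],[0,0,0.002],[0,0,0.002]], "twist": [0,0,0], "claw": [0,0,0], "squeeze": 30}}

```text
clock: 22.45
position: [0.6453, 0.1989, 0.0536]
orientation: [0.704, 0.038, 0.708, -0.04]
wrist_force: [-8.6, -4.2, 1.6]
opening: 0.0201
```

Emit:
{"api": "move_arm", "payload": {"linear": [[0,-0.0005,0.001],[0,-0.001,0.002],[0,-0.001,0.002]], "twist": [0,0,0], "claw": [0,0,0], "squeeze": 30}}

```text
clock: 22.75
position: [0.6453, 0.1987, 0.0556]
orientation: [0.704, 0.038, 0.708, -0.039]
wrist_force: [-6.9, -1.8, 0.1]
opening: 0.0201
```

```bash
python3 look.py b4
```

```text
22.75 [0.64534849 0.19874053 0.05563894] -6.28428818883176 [-6.87342513 -1.77771985  0.11530551] [-0.19526142  1.72628147 -0.41033855] 0.02008706641389198
bar_tip [([0.602, -0.103, 0.031], 0.68)]
bar_grip []
base_lip [([0.605, -0.08, 0.034], 0.77)]
```

View pics/b4c.png

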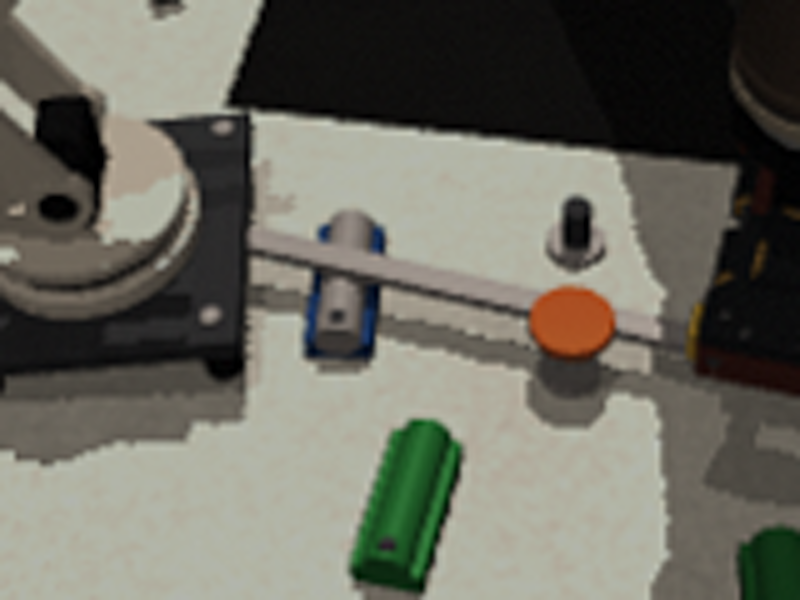

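Emit:
{"api": "move_arm", "payload": {"linear": [[0,0,0.001],[0,0,0.002],[0,0,0.002]], "twist": [0,0,0], "claw": [0,0,0], "squeeze": 30}}

```text
clock: 23.3
position: [0.6453, 0.1987, 0.0568]
orientation: [0.704, 0.038, 0.708, -0.039]
wrist_force: [-6.4, -1.3, -9.0]
opening: 0.0197
```

Emit:
{"api": "move_arm", "payload": {"linear": [[0,0,-0.001],[0,0,-0.001]], "twist": [0,0], "claw": [0,0], "squeeze": 15}}

```text
clock: 23.5
position: [0.6455, 0.1987, 0.0567]
orientation: [0.704, 0.038, 0.708, -0.039]
wrist_force: [-8.0, -1.8, -3.3]
opening: 0.02
```

```bash
python3 -c "
from h import *
s=get_state();print(s['clock'],s['position'],s['wrist_force'])"
```

```text
23.5 [0.64547871 0.19867012 0.05667999] [-8.0181718  -1.78039282 -3.3223073 ]
```

Held under the head now (fz near the bar's own weight), side against the stud. Release.

Emit:
{"api": "move_arm", "payload": {"linear": [[0,0,0],[0,0,0],[0,0,0],[0,0,0],[0,0,0],[0,0,0],[0,0,0]], "twist": [0,0,0,0,0,0,0], "claw": [0.3,0.4,0.5,0.6,0.7,0.7,0.7]}}

```text
clock: 24.2
position: [0.6481, 0.1989, 0.0581]
orientation: [0.706, 0.039, 0.706, -0.039]
wrist_force: [-0.2, 0.3, 0.0]
opening: 0.0615
```

```bash
python3 look.py b5
```

```text
24.2 [0.64806619 0.19889496 0.05810596] -6.298256181244624 [-0.16573704  0.26198548  0.0327645 ] [-0.06637019  0.08302595 -0.01633042] 0.06146609803196223
bar_tip [([0.604, -0.102, 0.028], 0.63), ([0.61, -0.03, -0.0], 0.4)]
bar_grip []
base_lip [([0.606, -0.078, 0.031], 0.73)]
```

View pics/b5tc.png

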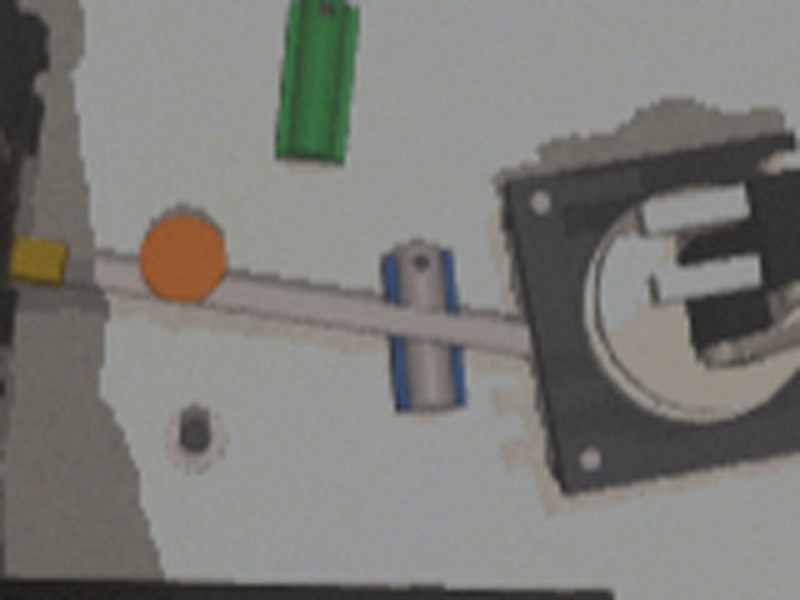

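View pics/b5c.png

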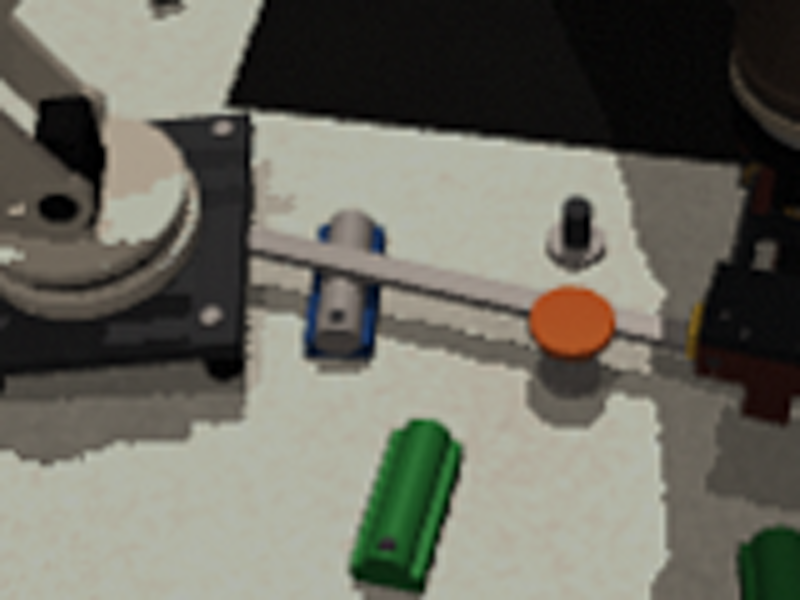

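Holding. Raise the gripper straight up and verify unobstructed.

Emit:
{"api": "move_arm", "payload": {"linear": [[0,0,0.02],[0,0,0.05],[0,0,0.09],[0,0.03,0.13],[-0.02,0.07,0.16],[-0.05,0.11,0.18],[-0.08,0.15,0.19],[-0.08,0.15,0.19]], "twist": [0,0,0,0,0,0,0,0], "claw": [0.8,0.8,0.8,0.8,0.8,0.8,0.8,0.8]}}

```text
clock: 25.25
position: [0.5638, 0.3563, 0.2497]
orientation: [0.706, 0.038, 0.706, -0.034]
wrist_force: [-0.1, -0.2, 0.6]
opening: 0.0699
```

```bash
python3 look.py b6; python3 gap.py 100 276 525 335
python3 - <<'E'
from h import *
im=cv2.imread('pics/b6t.png'); cv2.imwrite('pics/b6_b.png',cv2.resize(im[110:210,320:420],(600,600),interpolation=0))
for n in ['scene','top']:
  p=grab_frame(n)
  for t in ['pry_bar','bar_grip','bar_tip','base_lip','base_heel','robot_base']:
    print(n,t,[(np.round(x['position'],3).tolist(),round(x['score'],2)) for x in tip_of(p,t)][:2])
E
```

```text
25.25 [0.56384269 0.35632979 0.24967958] -5.789579176612363 [-0.13990952 -0.16408405  0.59548977] [-0.03158956  0.10646015  0.04984194] 0.06986569621147162
bar_tip [([0.604, -0.102, 0.029], 0.86), ([0.613, -0.028, 0.002], 0.61)]
bar_grip []
base_lip [([0.605, -0.081, 0.033], 0.68)]
[[ 0.63488754  0.13744522]
 [ 0.61037396 -0.07664541]] [0.64324714 0.09578581] bar yaw -96.53197609319743 perp 0.013044406705965399
scene pry_bar [([0.63, 0.064, 0.032], 0.91)]
scene bar_grip [([0.648, 0.194, 0.045], 0.86)]
scene bar_tip [([0.602, -0.104, 0.029], 0.73)]
scene base_lip [([0.605, -0.082, 0.032], 0.71)]
scene base_heel [([0.632, -0.214, 0.002], 0.8)]
scene robot_base [([0.625, -0.154, -0.001], 0.75), ([0.602, -0.104, 0.025], 0.48)]
top pry_bar [([0.56, 0.088, -0.002], 0.73), ([0.63, 0.065, 0.028], 0.56)]
top bar_grip [([0.646, 0.196, 0.043], 0.6)]
top bar_tip [([0.606, -0.103, 0.03], 0.65)]
top base_lip [([0.608, -0.082, 0.04], 0.97), ([0.238, -0.313, -0.004], 0.67)]
top base_heel [([0.629, -0.149, 0.011], 0.53)]
top robot_base [([0.626, -0.149, 0.007], 0.76)]
```

View pics/b6tc.png

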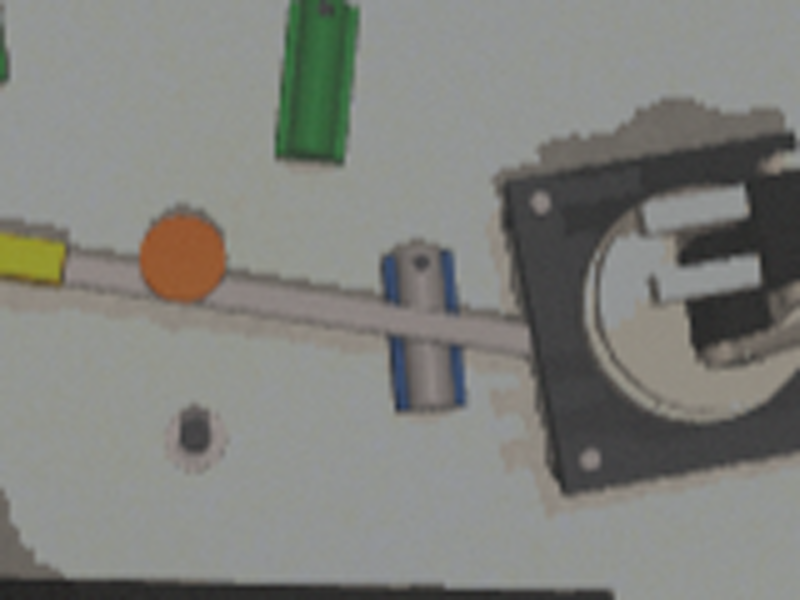

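View pics/b6.png

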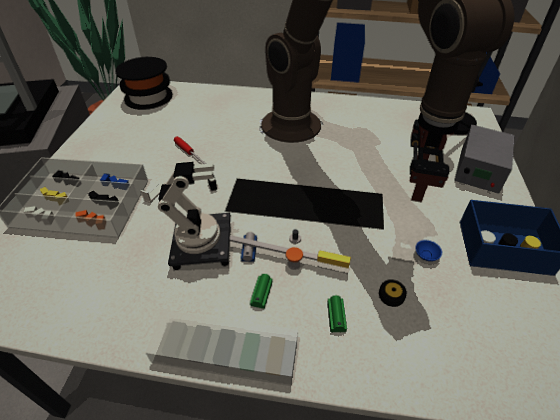

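View pics/b6_b.png

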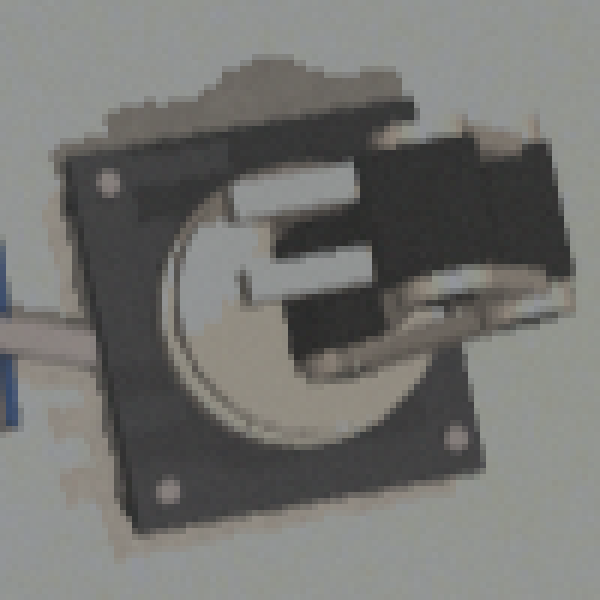

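Run:
```python
from h import *
ps=grab_frame('scene'); pt=grab_frame('top')
fs=lambda x,y:(180+x/5-.4,190+y/5-.4); ft=lambda x,y:(230+x/5-.4,100+y/5-.4); f0=lambda x,y:(240+x/4-.375,90+y/4-.375); fb=lambda x,y:(320+x/6-.42,110+y/6-.42)
def tri(a,b):
    A=[];B=[]
    for p,uv in((ps,a),(pt,b)):
        e,_=cam(p); d=toz(p,[uv],0)[0]-e; d/=np.linalg.norm(d); M=np.eye(3)-np.outer(d,d); A.append(M);B.append(M@e)
    return np.round(np.linalg.lstsq(np.vstack(A),np.hstack(B),rcond=None)[0],4)
print('rivet -x lip: before',tri(fs(229,149),fb(155,476)),'after',tri(fs(223,127),fb(168,490)))
print('rivet +x lip: before',tri(fs(205,339),fb(110,167)),'after',tri(fs(210,315),fb(107,182)))
```

```text
rivet -x lip: before [ 0.5546 -0.105   0.0388] after [ 0.548  -0.109   0.0487]
rivet +x lip: before [ 0.6835 -0.0837  0.0395] after [ 0.6754 -0.0818  0.0488]
```

```bash
python3 -c "
from bench import *
print(sign_off())"
```

```text
the job is handed in; nothing more can be done
None
```

The base is propped up on the fulcrum side, with the bar locked under the keeper's head, and I handed the job in at about 25.7 s. `sign_off` reports no verdict.

- **Touching the rib:** I laid the bar over the blue fulcrum and slid the tip under the lip. It touched the rib at about 5 N. I backed off, raised the grip slightly and touched again at the same place, to rule out the bar's step catching on the lip.
- **Levering and locking:** I drew back a few millimetres, levered the base up and swung the bar under the orange head. I brought it against the stud; the wrist side force rose to about 10 N, including friction from the swing. I then raised the bar until the head stopped it, eased off and let go.

Last checks, after the gripper was clear:

| Check | Measured | Required |
|---|---|---|
| Bar centre line to keeper axis | about 13 mm (touching) | within 18 mm |
| Base tilt, from the plate's rivets (9–10 mm rise) | about 0.076 rad | 0.06–0.13 rad |
| Tip inside the lip | about 22 mm | 13 mm or more |
| Heel displacement | about 3 mm | under 12 mm |

- **Lip height:** the network's readings of the raised lip disagreed with each other (32 to 40 mm). The lowest would mean a tilt just under 0.06 rad, so I relied on the rivet measurement.
- **Base turned slightly:** friction from the swing turned the base 2–3° about its heel, and the lip end moved sideways by roughly 8–10 mm.
- **Not measured directly:** I could not read the contact forces at the keeper, fulcrum and base. I inferred that the keeper holds the bar from the clear stop against the head and from the bar staying put on release.
- **Bystanders:** I saw none of them disturbed in the last pictures, but did not measure them again.

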